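Roll the drill core into the photo frame

TASK

Roll the stone drill core along the rubber mat by pushing on its top with the fingertips, a stroke or several, until it comes to rest lying inside the flat rectangular photo frame on the mat. It must roll over rather than slide: keep the fingertips on its upper part, never gripping it, lifting it or pushing low on its side, and leave the slab, jar, brush and loupe where they are.

Things in the scene. Friction and masses are not known exactly. Their poses are not given: they have to be found in the camera images.
- core: Cylinder of tan sandstone, 70 mm in diameter and 100 mm long, about 0.8 kg, lying loose on the mat and free to roll. Origin at its centre (35 mm above the mat's top). Its own y axis is the cylinder's axis; its own z axis points at a thin dark line drawn along the core, which starts uppermost (z up) and turns with the core. Its x axis starts level, along the mat's length. One full turn is 220 mm of travel; while it rolls, its top travels twice as far as its centre.
- core_end_a (a point): Centre of one flat end face of the core, at -50 mm on its y axis.
- core_end_b (a point): Centre of the other flat end face of the core, at +50 mm on its y axis.
- frame: Photo frame: a flat rectangle of thin aluminium-coloured strips lying on the mat, no obstacle (0.6 mm, only a marking). Its opening is 100 mm along its x (the rolling direction, which is the mat's length) by 150 mm along its y (parallel to the core's axis). Origin at the centre of the rectangle, on the mat's top. It lies 110 to 160 mm from the core along the mat, to either side of it.
- mat: Fixed black rubber mat, 380 mm along its x, 200 mm along its y, 4 mm thick; origin at the centre of its underside on the table. Core and frame both lie on it, in line along its x, the core's axis across it. Its length lies roughly left-right in front of the robot.
- slab: Bystander: tan stone fossil slab, 100 x 130 mm, 28 mm high, lying beside the mat. Origin at the centre of its underside.
- jar: Bystander: jar, 60 mm in diameter, 80 mm high, upright beside the mat. Origin at the centre of its underside.
- brush: Bystander: brush about 170 mm long lying beside the mat. Origin at the centre of its underside.
- loupe: Bystander: hand lens lying flat, 56 mm round with a wooden handle, 113 mm long over all, 12 mm high. Origin at the centre of the lens's underside.
Not all that is in view belongs to the job. Leave any yellow look-alike of the core alone.

How it is judged:
By the outcome, as a careful person would: the job done as asked, in the order asked, and still so for the second after the job is handed in, with the robot touching nothing.
It also fails if it takes over 48 s, if anything falls off the work surface, if the arm or the gripper's body presses on something with over 40 N, if the wrist force passes 120 N, or if a joint passes its speed limit or range.

ROBOT

A 6-joint arm with a two-finger parallel gripper is mounted at the origin on the work surface. World frame = base frame: x ahead of the robot, y to its left, z up, the work surface at z = 0. Lengths are in m, angles in degrees, forces in N, time in s.
With the tool pointing down it reaches from about 0.4 to 0.825 m from the base axis. Payload 7 kg.
Tool frame: the origin (TCP) lies midway between the tips of the shut fingers; the grasp point (between the pads) lies 19 mm behind it; z points along the fingers, y is the direction in which the jaws open and shut (so a half turn about z gives the same grasp; the last joint's range is limited). The gripper opens to 88 mm and grips with 3 to 60 N. Pads are 19 mm wide; open, the fingers measure 130 mm over their backs; the gripper's body (78 mm by 193 mm) begins 47 mm behind the grasp point.
Start: joints at [-60.842, 20.546, 0.682, 0, -70.136, -16.507], TCP at [0.148, -0.659, 0.192] pointing down, gripper open.
Joint ranges: [-176.03, 176.03], [-82.01, 121.73], [-58.28, 71.71], [-173.87, 95.51], [-174.79, -0.11], [-173.66, 173.66]. Speed limits (degrees/s): [136.94, 136.94, 172.46, 180, 180, 180].

INTERFACE

Orientations are given as a 3x3 rotation matrix whose columns are the frame's x, y, z axes.
In Python, from rig import robot gives the robot as it stands. Calls block until the motion is done:
- robot.goto(position, orientation): joint-space move of the TCP to a pose.
- robot.servo_line(position, ori=None, speed=0.15): straight line of the TCP; ori=None keeps the orientation; speed is the mean speed in m/s.
- robot.movej(angles): joint-space move.
- robot.move_gripper(opening): opening from 0.0 (shut) to 1.0 (fully open); the grip force is fixed at half the most; returns when the fingers have stopped.
- robot.dwell(seconds).
- robot.ik(position, orientation): joint angles nearest the present ones, or None.
- robot.grab_frame(name): name is "scene" or "top" or "wrist"; returns (picture, depth): 420x560x3 uint8, red, green, blue; 420x560 float32, m along the optical axis (not along the pixel's ray), 0 where there is no reading.
- robot.camera_info(name): a dict with "vfov" (degrees; the focal length in pixels is half the picture's height over the tangent of half this angle, whatever the lens; pixels are square), "cx", "cy" (the principal point, pixels), "view" (4x4, takes a point from world to camera coordinates); the wrist camera has in their place "T_tool_cam" (4x4, takes a point from camera to tool coordinates, whose origin is the TCP and whose axes are the flange's). Camera axes: x right, y down, z forward; pixel columns grow to the right and rows downward; lengths in m; the calibration is good to about 2 mm. A picture is of the moment at which its call begins: read the wrist's pose just before it. camera_info takes no time and is no camera call.
A pose or a line that the arm cannot do raises robot.Unreachable and nothing moves.
- robot.job_done(): hands the job in, once; it reports no verdict.
Readings, each from a call of its own:
- robot.read_t(): time.
- robot.read_qpos(): joint angles.
- robot.read_qvel(): joint speeds.
- robot.read_effort(): joint torques, N m.
- robot.read_position(): TCP position.
- robot.read_tcp_rot(): TCP orientation.
- robot.read_force(): force on the tool from outside, world axes, zero at the start.
- robot.read_ft_torque(): the same for the moment, N m.
- robot.read_grip_width(): opening from 0.0 (shut) to 1.0 (fully open).
Only numpy, scipy, OpenCV 4.12 (cv2) and the standard library are available. Lean on these libraries where they do the work, as an engineer would, in place of code of your own. Each camera call takes 0.05 s, during which the arm holds its last target. There are 200 camera calls.

## Working session

There is one attempt and no reset: what is moved stays moved. The work goes in short steps, each a Python script; the robot and the scene stay as the last script left them, time stands still between calls to the robot, and variables do not carry over. Pictures are saved under pics/ and viewed, about 8 in all and at most 12, crops included, and the job is handed in when it is done.

```bash
mkdir -p pics; cat > h.py <<'E'
import numpy as np, cv2
from rig import robot
def K(ci,shape=(420,560)):
    f=shape[0]/2/np.tan(np.radians(ci['vfov'])/2); return f,ci['cx'],ci['cy']
def world(name,uv,z,T=None):
    """pixels -> points on plane z"""
    ci=robot.camera_info(name); f,cx,cy=K(ci)
    C=np.linalg.inv(ci['view']) if name!='wrist' else T
    uv=np.atleast_2d(uv).astype(float)
    d=np.c_[(uv[:,0]-cx)/f,(uv[:,1]-cy)/f,np.ones(len(uv))]@C[:3,:3].T
    o=C[:3,3]; return o+d*((z-o[2])/d[:,2])[:,None]
def cloud(name,depth):
    ci=robot.camera_info(name); f,cx,cy=K(ci); C=np.linalg.inv(ci['view'])
    v,u=np.mgrid[:420,:560]; p=np.stack([(u-cx)/f*depth,(v-cy)/f*depth,depth],-1)
    return p@C[:3,:3].T+C[:3,3]
E
python3 - <<'E'
from h import *
for n in('top','scene'):
    im,d=robot.grab_frame(n); cv2.imwrite(f'pics/{n}0.png',im[...,::-1]); np.savez(f'{n}0.npz',im=im,d=d)
    print(n,robot.camera_info(n))
print(robot.read_t(),robot.read_position())
E
```

```text
top {'vfov': 51.94060753613192, 'cx': 274.46854416266143, 'cy': 202.84829479894086, 'view': array([[ 0.01424599, -0.99982515, -0.01211315, -0.09496734],
       [-0.99238445, -0.01265552, -0.12252732,  0.50706629],
       [ 0.12235259,  0.01376643, -0.99239122,  0.83019285],
       [ 0.        ,  0.        ,  0.        ,  1.        ]])}
scene {'vfov': 48.38261352831972, 'cx': 279.971736612792, 'cy': 210.45081652091736, 'view': array([[-0.03510016,  0.99934993, -0.00822787,  0.12111094],
       [ 0.54077005,  0.01206863, -0.84108388, -0.207343  ],
       [-0.84043782, -0.03397156, -0.54084213,  1.59962122],
       [ 0.        ,  0.        ,  0.        ,  1.        ]])}
0.1 [ 0.14769098 -0.65813845  0.19102376]
```

View pics/top0.png

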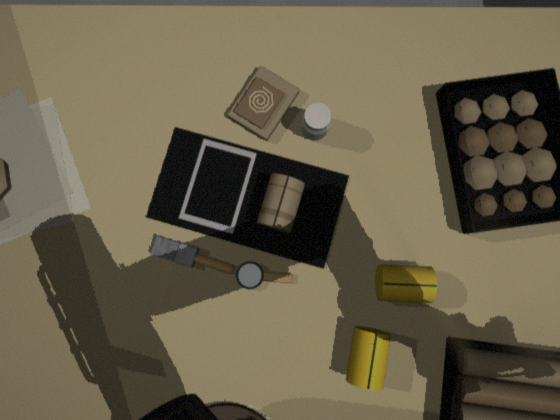

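View pics/scene0.png

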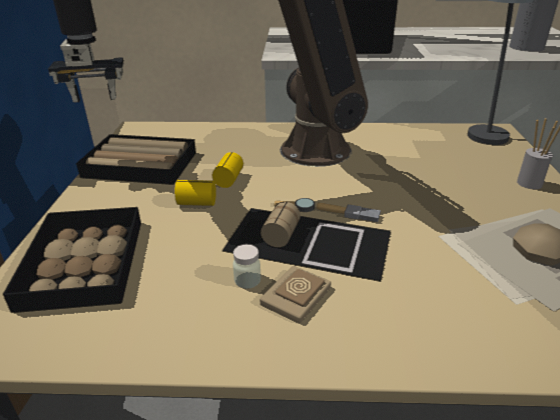

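The core is the tan cylinder at top px (281,202), with its dark line up; the frame is at (218,185). Look-alikes are the yellow cylinders at (406,284) and (369,358) and the stone cores in the tray at (500,395). I choose the tan one on the mat and measure it now.

```bash
python3 - <<'E'
from h import *
z=np.load('top0.npz'); im,d=z['im'],z['d']; P=cloud('top',d)
hsv=cv2.cvtColor(im,cv2.COLOR_RGB2HSV)
roi=np.zeros(d.shape,bool); roi[115:275,140:355]=1
# frame: bright, low saturation
fm=(roi&(hsv[...,1]<60)&(hsv[...,2]>90)); fm[:, 262:]=0; fm[228:]=0
n,l,s,c=cv2.connectedComponentsWithStats(fm.astype(np.uint8)); k=1+s[1:,4].argmax(); print('frame',s[k],)
r=cv2.minAreaRect(np.argwhere(l==k)[:,::-1].astype(np.float32)); print(r)
fc=world('top',cv2.boxPoints(r),.004); print(fc.round(4),fc.mean(0)); print(np.linalg.norm(np.diff(fc,axis=0),axis=1))
# mat
mm=roi&(hsv[...,2]<45); mm=cv2.morphologyEx(mm.astype(np.uint8),cv2.MORPH_OPEN,np.ones((3,3)))
# core by height
cm=roi&(P[...,2]>.03)&(d>0); cm[:180]&=False; cm2=cm.copy()
cm=roi&(P[...,2]>.03)&(d>0); cm[:165]=0
n,l,s,c=cv2.connectedComponentsWithStats(cm.astype(np.uint8)); k=1+s[1:,4].argmax(); print('core',s[k],c[k])
Q=P[l==k]; print('zmax',np.percentile(Q[:,2],[50,95,99]))
T=Q[Q[:,2]>.06]; 
m=T[:,:2].mean(0); w,V=np.linalg.eigh(np.cov((T[:,:2]-m).T)); print('top strip',m,V[:,1],np.ptp((T[:,:2]-m)@V,axis=0))
# circle fit across axis in frame direction
ax=fc[1]-fc[0]; 
for name,a in(('pca',V[:,1]),):
    n_=np.array([-a[1],a[0]]); s_=Q[:,:2]@n_; A=np.c_[2*s_,2*Q[:,2],np.ones(len(Q))]; x=np.linalg.lstsq(A,s_**2+Q[:,2]**2,rcond=None)[0]
    R=np.sqrt(x[2]+x[0]**2+x[1]**2); t=Q[:,:2]@a; t0=(np.percentile(t,1)+np.percentile(t,99))/2; print('fit',x[0]*n_+t0*a,x[1],R,np.ptp(t))
print('mat z',np.median(P[(hsv[...,2]<45)&roi][:,2]))
cv2.imwrite('pics/crop0.png',cv2.resize(im[110:290,140:360,::-1],None,fx=3,fy=3))
E
```

```text
frame [ 179  139   77   89 1152]
((217.22019958496094, 185.2660675048828), (56.128623962402344, 84.28872680664062), 16.69924545288086)
[[ 0.4786  0.1097  0.004 ]
 [ 0.6495  0.0657  0.004 ]
 [ 0.6161 -0.0481  0.004 ]
 [ 0.447  -0.0019  0.004 ]] [0.54779348 0.03135082 0.004     ]
[0.17649958 0.11858232 0.17535506]
core [ 257  173   48   59 1871] [280.73276323 201.66167825]
zmax [0.06885178 0.0745435  0.0759185 ]
top strip [ 0.5072993 -0.1003269] [-0.96489247  0.26264525] [0.05843073 0.10009267]
fit [ 0.50746485 -0.10003968] 0.04166072529070228 0.032416931394404006 0.10027174536292882
mat z 0.0037464250445076175
```

View pics/crop0.png

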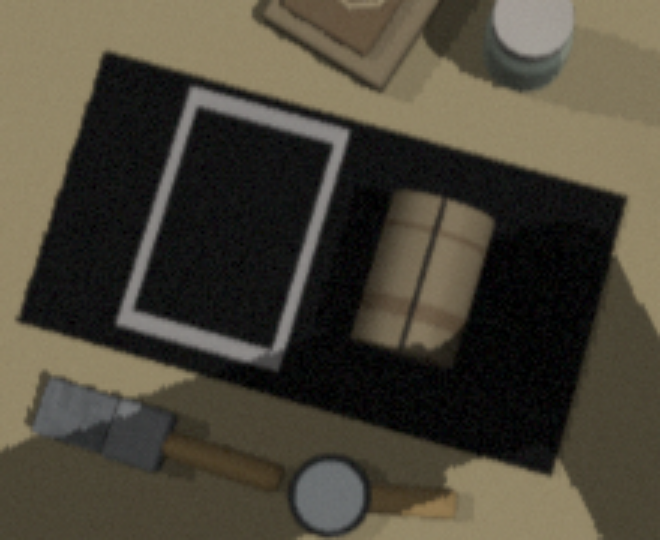

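The frame centre is 137 mm from the core along the roll direction (+y side). I'll make several short strokes with the jaws along the core's axis, starting with a force-guided touch and one short stroke.

```bash
cat >> h.py <<'E'
a=np.array([-.9645,.2643,0]); n=np.array([.2643,.9645,0])
def rot(sg):
    y=sg*a; z=np.array([0,0,-1.]); return np.c_[np.cross(y,z),y,z]
def descend(p,z0,thr=6,zmin=.066,step=.001):
    f0=robot.read_force()
    z=z0
    while z>zmin:
        robot.servo_line(np.array([p[0],p[1],z]),speed=.02)
        f=robot.read_force()-f0
        if f[2]>thr: break
        z-=step
    return z,f,f0
def core():
    im,d=robot.grab_frame('top'); P=cloud('top',d)
    m=(d>0)&(P[...,2]>.03)&(P[...,2]<.082); hsv=cv2.cvtColor(im,cv2.COLOR_RGB2HSV)
    s=(P[...,:2]-[.5074,-.1001])@n[:2]; t=(P[...,:2]-[.5074,-.1001])@a[:2]
    m&=(s>-.06)&(s<.22)&(abs(t)<.075)
    k,l,st,c=cv2.connectedComponentsWithStats(m.astype(np.uint8)); j=1+st[1:,4].argmax(); Q=P[l==j]
    T=Q[Q[:,2]>.05][:,:2]; r=cv2.minAreaRect((T*1e3).astype(np.float32)); b=cv2.boxPoints(r); e=[b[1]-b[0],b[2]-b[1]]; e=max(e,key=np.linalg.norm)
    cc=np.array(r[0])/1e3-[.5074,-.1001]
    return im,cc@n[:2],cc@a[:2],np.degrees(np.arctan2(e[1],e[0]))%180,r[1]
E
python3 - <<'E'
from h import *
C=np.array([.5074,-.1001,0])
print('core0',core()[1:])
q=robot.read_qpos()
best=min(((np.abs(np.array(robot.ik(C+[0,0,.15],rot(s)))-q).max(),s) for s in(1,-1) if robot.ik(C+[0,0,.15],rot(s)) is not None)); print(best)
R=rot(best[1]); np.save('R.npy',R)
robot.move_gripper(.4)
p=C-n*.009
robot.goto(p+[0,0,.15],R); robot.servo_line(p+[0,0,.084],speed=.1); robot.dwell(.2)
z,f,f0=descend(p,.079); print('contact',z,f,f0,robot.read_position(),robot.read_t(),'grip',robot.read_grip_width())
print(core()[1:])
e=p+n*.018; robot.servo_line(np.r_[e[:2],z],speed=.05); print(robot.read_force()-f0,robot.read_position())
robot.dwell(.2); robot.servo_line(np.r_[e[:2],z+.02],speed=.1); robot.dwell(.2)
c=core(); print(c[1:],robot.read_t()); cv2.imwrite('pics/top1.png',c[0][...,::-1])
E
```

```text
core0 (np.float64(0.00010683071868895292), np.float64(-0.00042307659027098887), np.float32(164.62001), (66.74890899658203, 100.3348617553711))
(np.float64(71.45262285641485), 1)
contact 0.06599999999999999 [ 1.54914567e-04  5.56220279e-01 -8.26664740e-01] [ 0.40072827 -0.21231272  0.61916791] [ 0.50497009 -0.10878515  0.06691641] 7.9083 grip 0.4041318459046511
(np.float64(-0.004799126460571294), np.float64(0.046481713273315406), np.float32(74.30188), (43.61426544189453, 6.136571884155273))
[-0.34278038 -0.11326124 -1.32472635] [ 0.50985101 -0.0910296   0.06596501]
(np.float64(-0.02813513235122681), np.float64(0.018954129185943577), np.float32(163.0283), (10.93285083770752, 61.28277587890625)) 9.2667
```

View pics/top1.png

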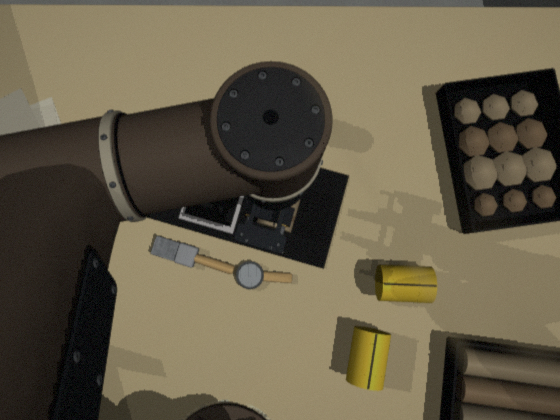

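The arm blocks the top view, and there was no contact down to z=0.066. The half-open tips probably sit higher than the shut TCP. I'll check with the wrist and scene cameras.

```bash
python3 - <<'E'
from h import *
w,dw=robot.grab_frame('wrist'); s,ds=robot.grab_frame('scene')
cv2.imwrite('pics/ws.png',np.hstack([cv2.resize(w,(400,300)),cv2.resize(s[150:300,170:370],(400,300))])[...,::-1])
print(robot.camera_info('wrist'), robot.read_position())
E
```

```text
{'vfov': 67.76667206527767, 'cx': 282.12741990580423, 'cy': 211.19399172609795, 'T_tool_cam': array([[ 1.26622921e-04, -9.65395124e-01, -2.60791562e-01,
         7.07956364e-02],
       [ 9.99999909e-01,  2.28597834e-04, -3.60687760e-04,
        -3.51912116e-04],
       [ 4.07822591e-04, -2.60791493e-01,  9.65395065e-01,
        -1.93096512e-01],
       [ 0.00000000e+00,  0.00000000e+00,  0.00000000e+00,
         1.00000000e+00]])} [ 0.50956064 -0.09145379  0.08562497]
```

View pics/ws.png

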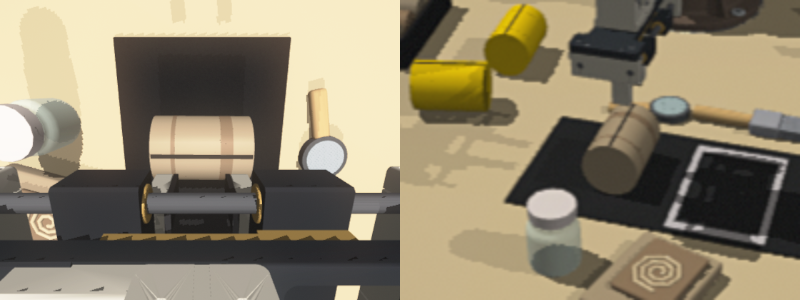

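```bash
cat >> h.py <<'E'
C0=np.array([.5074,-.1001,0])
def wcore(name='wrist',save=None):
    T=np.eye(4); T[:3,:3]=robot.read_tcp_rot(); T[:3,3]=robot.read_position()
    im,d=robot.grab_frame('wrist'); ci=robot.camera_info('wrist'); f,cx,cy=K(ci); M=T@ci['T_tool_cam']
    v,u=np.mgrid[:420,:560]; P=np.stack([(u-cx)/f*d,(v-cy)/f*d,d],-1)@M[:3,:3].T+M[:3,3]
    s=(P-C0)@n; t=(P-C0)@a; z=P[...,2]; stcp=(T[:3,3]-C0)@n
    m=(d>0)&(z>.045)&(z<.068)&(abs(t)<.06)&(s>-.08)&(s<stcp-.012)
    hsv=cv2.cvtColor(im,cv2.COLOR_RGB2HSV); m&=(hsv[...,1]>40)&(hsv[...,0]<25)
    if save: cv2.imwrite(save,im[...,::-1])
    if m.sum()<50: return None
    sc=s[m]+np.sqrt(.035**2-(z[m]-.039)**2); tt=t[m]
    return np.median(sc),np.percentile(tt,[1,99]),np.degrees(np.polyfit(tt,sc,1)[0]),int(m.sum()),np.std(sc)
E
python3 - <<'E'
from h import *
print('core now',wcore())
p=robot.read_position(); robot.servo_line(p+[0,0,.02],speed=.1); robot.move_gripper(0.0); print(robot.read_grip_width())
c=wcore(); print('core',c); s=c[0]
p=C0+n*(s-.009)
robot.servo_line(np.r_[p[:2],.080],speed=.1); robot.dwell(.2)
z,f,f0=descend(p,.077,thr=6,zmin=.068); print('contact',z,f,robot.read_position(),robot.read_t())
print(wcore())
if f[2]>5:
    e=p+n*.018; robot.servo_line(np.r_[e[:2],z],speed=.05); print(robot.read_force()-f0,robot.read_position())
    robot.dwell(.2); robot.servo_line(np.r_[e[:2],z+.02],speed=.1); robot.dwell(.2)
print(wcore(save='pics/w2.png'),robot.read_t())
im,_=robot.grab_frame('scene'); w=cv2.imread('pics/w2.png')
cv2.imwrite('pics/ws2.png',np.hstack([cv2.resize(w,(400,300)),cv2.resize(im[150:300,170:370,::-1],(400,300))]))
E
```

```text
core now (np.float64(-0.001068604645968002), array([-0.04879761,  0.04929737]), np.float64(0.30821354470523804), 3567, np.float64(0.0007141813366966939))
0.0005140285821445592
core (np.float64(-0.0010499716701636783), array([-0.04860172,  0.04911454]), np.float64(0.3455642421261743), 2975, np.float64(0.0007090473091425))
contact 0.06799999999999999 [0.92019862 0.24609968 0.99181046] [ 0.50470134 -0.10978826  0.06891787] 13.55
(np.float64(-0.0010760027905840214), array([-0.04877939,  0.04930892]), np.float64(0.3095011891761493), 4009, np.float64(0.000685490090481707))
(np.float64(-0.0010975414819862639), array([-0.04877805,  0.04926095]), np.float64(0.35837781630323784), 4038, np.float64(0.0007068059604613718)) 13.65
```

View pics/ws2.png

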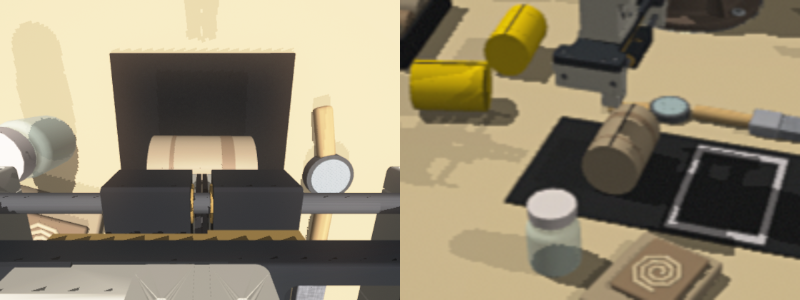

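```bash
python3 - <<'E'
from h import *
robot.dwell(.3); p=robot.read_position(); print(p,robot.read_force(),robot.read_qvel().round(2) if hasattr(robot.read_qvel(),'round') else '')
im,d=robot.grab_frame('scene'); P=cloud('scene',d)
s=(P-C0)@n; t=(P-C0)@a; z=P[...,2]
# core top ridge & finger in scene
ci=robot.camera_info('scene'); f,cx,cy=K(ci); c=ci['view']@np.r_[p,1]; uv=np.array([f*c[0]/c[2]+cx,f*c[1]/c[2]+cy]); print('tcp px',uv,'depth',c[2])
u0,v0=uv.round().astype(int); 
for v in range(v0-24,v0+12,3): print(v,[tuple((1000*np.array([s[v,u],t[v,u],z[v,u]])).round().astype(int).tolist()) for u in range(u0-12,u0+13,6)])
cv2.imwrite('pics/fing.png',cv2.resize(cv2.circle(im.copy(),(int(u0),int(v0)),1,(255,0,0),-1)[v0-40:v0+40,u0-50:u0+50,::-1],None,fx=7,fy=7,interpolation=cv2.INTER_CUBIC))
E
```

```text
[ 0.50475312 -0.10980449  0.06901828] [-0.305841    0.60426592 -0.15910654] [ 0.02  0.08 -0.01 -0.04 -0.08  0.07]
tcp px [277.14400693 213.00427586] depth 1.1418098480049441
189 [(-8, -87, 185), (5, -87, 187), (21, -93, 193), (-65, 226, 2), (-49, 234, 0)]
192 [(-8, -90, 179), (6, -91, 182), (20, -91, 185), (-58, 204, 5), (-43, 214, 2)]
195 [(-8, -90, 172), (6, -91, 175), (287, -910, 692), (-56, 198, -1), (-39, 202, 0)]
198 [(-99, 162, 2), (-21, -13, 118), (-5, -15, 122), (-51, 181, 0), (-34, 185, 0)]
201 [(-95, 150, 0), (-19, -18, 113), (-5, -15, 113), (-39, 142, 15), (-23, 148, 14)]
204 [(-90, 137, -1), (-73, 139, 0), (-24, 42, 67), (-6, 36, 74), (8, 41, 73)]
207 [(-84, 120, 0), (-68, 124, 1), (-17, 22, 72), (-1, 19, 77), (12, 29, 73)]
210 [(-78, 102, 3), (-62, 106, 3), (-13, 10, 71), (2, 8, 75), (14, 21, 69)]
213 [(-72, 84, 5), (-26, 0, 66), (-8, -7, 74), (6, -2, 73), (18, 7, 70)]
216 [(-68, 71, 4), (-20, -19, 70), (-4, -21, 75), (9, -14, 73), (20, 1, 65)]
219 [(-62, 54, 7), (-14, -34, 73), (0, -33, 74), (13, -27, 73), (23, -11, 65)]
222 [(-29, -37, 63), (-10, -47, 73), (4, -46, 75), (15, -35, 70), (25, -16, 60)]
```

View pics/fing.png

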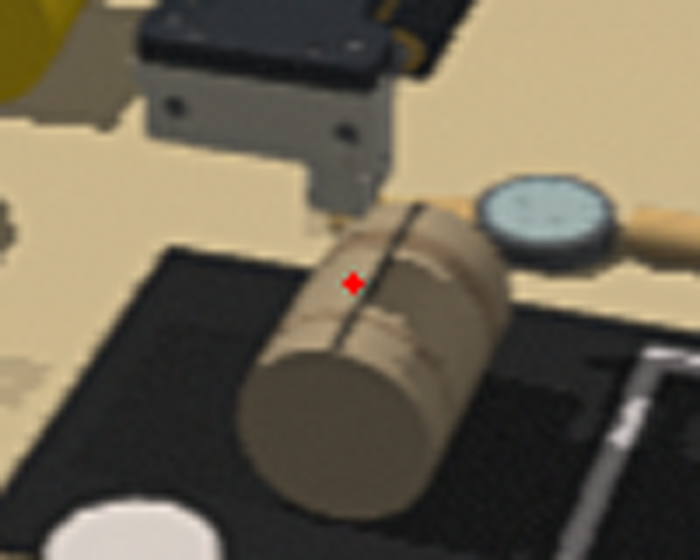

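The scene depth puts the tip bottom at z≈0.107, while the reported TCP is z≈0.069. So the real tips sit about 37 mm above the reported TCP. I'll find contact by force instead.

```bash
python3 - <<'E'
from h import *
p=C0+n*(-.001-.008)
robot.servo_line(np.r_[p[:2],.045],speed=.08); robot.dwell(.2)
z,f,f0=descend(p,.043,thr=5,zmin=.022); print('contact',z,f,robot.read_position(),robot.read_t())
print(wcore())
if f[2]>4:
    e=p+n*.018; robot.servo_line(np.r_[e[:2],z],speed=.05); print(robot.read_force()-f0,robot.read_position())
    robot.dwell(.2); print(robot.read_force()-f0); robot.servo_line(np.r_[e[:2],z+.015],speed=.1); robot.dwell(.2)
print(wcore(),robot.read_t())
E
```

```text
contact 0.03799999999999999 [-4.78018682  1.11840938 13.44220103] [ 0.50529379 -0.10895235  0.03921328] 16.2
(np.float64(-0.0011342434883536562), array([-0.04874831,  0.04919924]), np.float64(0.3307343244276307), 5866, np.float64(0.0007008310225542404))
[-5.50784816  2.12306447 14.25517703] [ 0.51021722 -0.09130457  0.03929206]
[-4.68127864  2.11580309 13.37543894]
(np.float64(0.007952247668245928), array([-0.04878673,  0.0491785 ]), np.float64(0.3387670955986096), 5126, np.float64(0.0007448665840533578)) 17.5083
```

Rolls without slip (core moved 9.1 mm for 18 mm of finger travel). I'll continue in longer strokes, with a check after each.

```bash
cat > go.py <<'E'
from h import *
import sys
G=.1374
for i in range(int(sys.argv[1])):
    c=wcore(); s=c[0]; rem=G-s
    if rem<.004: break
    L=min(.026,rem); a0=-.014 if L>.02 else -.6*L; tl=np.mean(c[1])
    st=C0+n*(s+a0); e=st+n*2*L
    zz=robot.read_position()[2]
    robot.servo_line(np.r_[st[:2],max(zz,.05)],speed=.15); robot.servo_line(np.r_[st[:2],.043],speed=.08); f0=robot.read_force()
    robot.servo_line(np.r_[st[:2],.0374],speed=.03); f1=robot.read_force()-f0
    robot.servo_line(np.r_[e[:2],.0374],speed=.08); f2=robot.read_force()-f0
    robot.dwell(.1); robot.servo_line(np.r_[e[:2],.052],speed=.08); robot.dwell(.1)
    c=wcore(); print(i,'s0 %.4f want %.4f'%(s,s+L),c,f1.round(1),f2.round(1),robot.read_t())
    if abs(c[0]-s-L)>.006: print('stop'); break
E
python3 go.py 2
```

```text
0 s0 0.0080 want 0.0340 (np.float64(0.03409312640952028), array([-0.04887329,  0.04894992]), np.float64(0.34273766256551086), 5030, np.float64(0.000701497661327563)) [-2.7  0.6 10.4] [-3.9  2.9 11.8] 19.7917
1 s0 0.0341 want 0.0601 (np.float64(0.06025375292613211), array([-0.04916536,  0.04895585]), np.float64(0.3494050849499717), 5040, np.float64(0.0007006118432119987)) [-3.3 -0.4 11.6] [-3.6  2.  11.5] 22.1417
```

```bash
python3 go.py 4
```

```text
0 s0 0.0603 want 0.0863 (np.float64(0.08638430974679227), array([-0.04933874,  0.04869489]), np.float64(0.35122065343015135), 5010, np.float64(0.0006923267664206328)) [-4.6 -0.3 11.2] [-3.2  2.2 11.4] 24.4917
1 s0 0.0864 want 0.1124 (np.float64(0.11254155202876517), array([-0.04954826,  0.04847932]), np.float64(0.32317618227059064), 5047, np.float64(0.0007034326179046838)) [-2.6 -1.3 12.4] [-3.1  1.4 12.4] 26.8417
2 s0 0.1125 want 0.1374 (np.float64(0.1375334987834913), array([-0.04964122,  0.04837465]), np.float64(0.3310995327333198), 5049, np.float64(0.0007042179622077724)) [-2.6 -0.8 11. ] [-3.4  1.5 13.1] 29.1667
```

```bash
python3 - <<'E'
from h import *
p=robot.read_position(); robot.servo_line(np.r_[p[:2],.15],speed=.15)
robot.movej([-60.842,20.546,.682,0,-70.136,-16.507]); robot.dwell(.3)
im,d=robot.grab_frame('top'); P=cloud('top',d)
s=(P-C0)@n; t=(P-C0)@a; m=(d>0)&(P[...,2]>.045)&(abs(t)<.075)&(s>.05)&(s<.22)
k,l,st,c=cv2.connectedComponentsWithStats(m.astype(np.uint8)); j=1+st[1:,4].argmax(); Q=l==j
print('core s',s[Q].min(),s[Q].max(),'t',t[Q].min(),t[Q].max(),robot.read_t(),robot.read_force())
cv2.imwrite('pics/end.png',cv2.resize(im[50:300,140:360,::-1],None,fx=2.4,fy=2.4))
E
```

```text
core s 0.10364226869268275 0.17321407853479476 t -0.051420877255106946 0.048896232644226205 33.2083 [-0.6719189  -0.0912479  -0.36325678]
```

View pics/end.png

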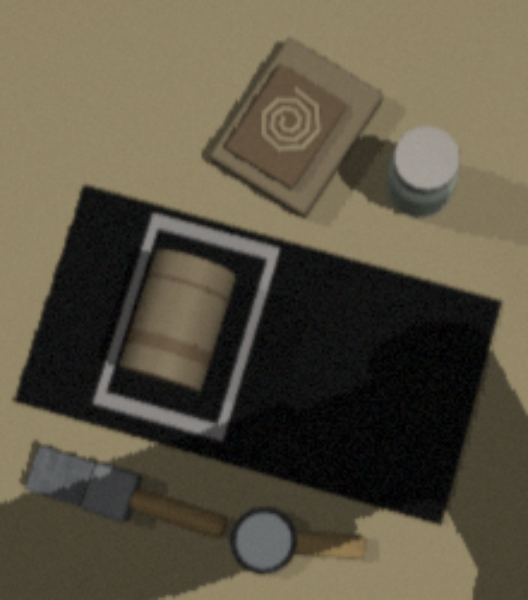

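The core lies inside the frame (crop px about (180,320), inside the strips at (95–280, 215–440)). The dark line has turned out of view and the bystanders haven't moved.

```bash
python3 -c "
from rig import robot
robot.job_done(); print(robot.read_t())"
```

```text
the job is handed in; nothing more can be done
the job is handed in; nothing more can be done
```

The core is at rest inside the photo frame, and I've handed the job in. I rolled it there in six strokes, with the shut fingertips pressing on its top at about 10–14 N.

- **Rolling:** in every stroke the core moved half as far as the fingertips, within 0.3 mm, so it rolled without slipping. The dark line ended turned away from the top.
- **Final position:** the top camera puts the core's centre about 1 mm past the frame's centre along the mat. Sideways it is within about 5 mm of centre. That compares with margins of about 15 mm and 25 mm.
- **Bystanders:** the slab, jar, brush and loupe looked unmoved in the last picture. The arm was back at its start pose by about 33 s, touching nothing.
- **Disagreement:** the real fingertips sat about 35 mm higher than the reported tool position. My first two tries therefore stopped in the air above the core and moved nothing. After that I found contact by force.

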